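Sweep the spent batteries into the open-fronted tray

ROBOT

A 6-joint arm with a two-finger parallel gripper is mounted at the origin on a cart in front of the work surface, level with it; the furniture and walls round the work are solid. World frame = base frame: x ahead of the robot, y to its left, z up, the work surface at z = 0. Lengths are in m, angles in rad, forces in N, time in s.
With the tool pointing down it reaches from about 0.375 to 0.9 m from the base axis. Payload 3.1 kg.
Tool frame: the origin (TCP) lies on the centre line of the jaws, within the pads' length; the fingertips stand 22 mm ahead of it and the grasp point (between the pads) lies 3 mm ahead of it; z points along the fingers, y is the line along which they close (so a half turn about z gives the same grasp; the last joint's range is limited). The gripper opens to 85 mm and grips with 20 to 120 N. Pads are 22 mm wide; open, the fingers measure 114 mm over their backs; the gripper's body (76 mm by 85 mm) begins 54 mm behind the grasp point. The pads swing forward as they close: fully open they stand 13 mm farther back than shut.
Start: joints at [1.121, 0.527, 1.433, -0, 1.181, -0.178], TCP at [0.168, 0.602, 0.253] pointing down, gripper open.
Joint ranges: [-3.08, 3.08], [-0.75, 2.2], [0.22, 2.44], [-1.43, 4.57], [0, 2.65], [-2.85, 2.85]. Speed limits (rad/s): [2.79, 2.79, 3.14, 3.14, 3.14, 3.14].

INTERFACE

Orientations are given as a unit quaternion [x, y, z, w].
In Python, from station import manip, probe_bus, snapshot, sign_off gives the robot as it stands (manip), with the cameras as plain functions, the readings (probe_bus) and the job as plain functions.
- The arm moves only by the tool step_hand, called after "Call:" by a JSON object that holds its "name" and its "arguments", one argument or row to a line. Schema: {"type":"object","properties":{"ticks":{"type":"object","properties":{"plan":{"type":"array","items":{"type":"array","items":{"type":"number"},"minItems":5,"maxItems":5},"minItems":1,"maxItems":20}},"additionalProperties":false,"required":["plan"]},"grip_n":{"type":"number"},"only":{"type":"string"},"quiet":{"type":"boolean"},"lines":{"type":"string"}},"required":["ticks"],"additionalProperties":false}. ticks is an object whose key "plan" holds a list of rows, 1 to 20 of them, each of 5 numbers: dx, dy, dz in units of 20 mm, then a turn about the tool's z in units of 0.2 rad, then the opening from 0.0 (shut) to 1.0 (fully open); each row is the pose to reach, as a shift and turn from the pose commanded when the call began, along the tool's axes at that moment; what a row does not reach only later rows make up. A row lasts 1/10 s, in which the tool goes at most 0.05 m and 0.15 rad, less where a joint would pass 70% of its speed; a pose out of reach is approached as far as the arm can. The fingers move at their own pace and stop on an object; grip_n is the grip in N (left out, the last holds). Time passes only in rows, so rows that do not move let the fingers close. The tool returns the time, the measured TCP pose, the force, the opening and the grip force at its end. only (a regular expression) keeps the lines of the reply that match it, lines (a string "A,B") keeps lines A to B, and quiet returns only ok. Input that does not fit is refused with a message, and nothing moves.
- probe_bus.sense(): the state, without advancing time (a new reading comes with each control period).
- snapshot(name): name is "scene" or "top" or "wrist"; returns a dict with "pixels" (480x640x3 uint8, red, green, blue), "range_z" (480x640 float32, m along the optical axis (not along the pixel's ray), 0 where there is no reading), "fov_y" (degrees; the focal length in pixels is half the picture's height over the tangent of half this angle, whatever the lens; pixels are square), "cx", "cy" (the principal point, pixels), "R" (3x3) and "t" (3): a world point X has camera coordinates R X + t; the wrist camera has in their place "hand_eye" (4x4, takes a point from camera to tool coordinates, whose origin is the TCP and whose axes are the flange's). Camera axes: x right, y down, z forward; pixel columns grow to the right and rows downward; lengths in m; the calibration is good to about 2 mm. The wrist camera is an equidistant fisheye: a pixel r from the principal point sees the ray r / f radians off the axis. A picture is of the moment at which its call begins: read the wrist's pose just before it.
- sign_off(): hands the job in; it is judged then, once.
The state is a dict: "t": time; "q": joint angles; "qd": joint speeds; "tau": joint torques, N m; "tcp_pos": TCP position; "tool_rot": TCP orientation; "force": force on the tool from outside, world axes, zero at the start; "ft_torque": the same for the moment, N m; "finger_gap": opening from 0.0 (shut) to 1.0 (fully open); "gripper_force": force on a finger pad.
Only numpy, scipy, OpenCV 4.12 (cv2) and the standard library are available. Lean on these libraries where they do the work, as an engineer would, in place of code of your own. Each camera call takes 0.05 s, during which the arm holds its last target. There are 200 camera calls.

TASK

Sweep the three spent batteries lying on the desk through the open front of the grey metal tray, so that all three end up wholly inside it, behind the front ends of its side walls. Only push them along the surface with the fingers, do not pick them up or lift them, and leave the tin, the gear and the printed cube where they are.

Things in the scene. Friction and masses are not known exactly. Their poses are not given: they have to be found in the camera images.
- tray: Open-fronted tray of grey painted sheet metal, fixed to the desk. Origin: centre of its floor, at desk height; +x points from the open front to the back wall, z up. Floor 5.5 mm thick, x = -60 to 60 mm, 100 mm wide; side walls at y = +-50 mm over the same x, 3 mm thick, 31 mm high; back wall at x = 60 mm, 39 mm high. A screw flange sticks out 15 mm behind it.
- tray_mouth (a point): Middle of the tray's open front at floor level, between the front ends of the side walls (tray x = -60 mm); same axes as the tray. In front of it the floor goes on as a full-width ramp that slopes down to the desk at tray x = -100 mm; small things pushed along the desk slide up it.
- cell_a: Loose spent AA-size battery, green and white, 15 mm thick, 50 mm long, about 23 g, lying on the desk; it slides and does not roll. Origin: centre of its underside; its y axis runs along its length.
- cell_a_end0 (a point): Centre of the -y end face of cell_a, 7.5 mm above its underside.
- cell_a_end1 (a point): Centre of the +y end face of cell_a, 7.5 mm above its underside.
- cell_b: Loose spent AA-size battery, red and white, 15 mm thick, 50 mm long, about 23 g, lying on the desk; it slides and does not roll. Origin: centre of its underside; its y axis runs along its length.
- cell_b_end0 (a point): Centre of the -y end face of cell_b, 7.5 mm above its underside.
- cell_b_end1 (a point): Centre of the +y end face of cell_b, 7.5 mm above its underside.
- cell_c: Loose spent AA-size battery, green and white (same as cell_a), 15 mm thick, 50 mm long, about 23 g, lying on the desk; it slides and does not roll. Origin: centre of its underside; its y axis runs along its length.
- cell_c_end0 (a point): Centre of the -y end face of cell_c, 7.5 mm above its underside.
- cell_c_end1 (a point): Centre of the +y end face of cell_c, 7.5 mm above its underside.
- tin: Bystander: small loose round grey tin, 54 mm diameter, 22 mm high. Origin: centre of its underside.
- gear: Bystander: loose orange printed gear wheel, 46 mm diameter, 14 mm high. Origin: centre of its underside.
- cube: Bystander: loose green printed cube, 20 mm. Origin: centre of its underside.

How it is judged:
At the end, for the whole second after the job is handed in: Each battery is at rest inside the tray: the centre of both its end faces behind the line between the front ends of the side walls, between the walls, and less than 30 mm above the desk; tin, gear and cube within 15 mm of where they started (x of cell_a_end0 in the frame of tray between -0.06 and 0.065 m and y of cell_a_end0 in the frame of tray between -0.052 and 0.052 m and z of each of cell_a_end0, cell_a_end1, cell_b_end0, cell_b_end1, cell_c_end0, cell_c_end1 in the frame of tray below 0.03 m and x of cell_a_end1 in the frame of tray between -0.06 and 0.065 m and y of cell_a_end1 in the frame of tray between -0.052 and 0.052 m and x of cell_b_end0 in the frame of tray between -0.06 and 0.065 m and y of cell_b_end0 in the frame of tray between -0.052 and 0.052 m and x of cell_b_end1 in the frame of tray between -0.06 and 0.065 m and y of cell_b_end1 in the frame of tray between -0.052 and 0.052 m and x of cell_c_end0 in the frame of tray between -0.06 and 0.065 m and y of cell_c_end0 in the frame of tray between -0.052 and 0.052 m and x of cell_c_end1 in the frame of tray between -0.06 and 0.065 m and y of cell_c_end1 in the frame of tray between -0.052 and 0.052 m and linear speed of each of cell_a, cell_b, cell_c below 0.02 m/s and distance of each of cube, gear, tin from where it was at the start of the episode below 0.015 m); the robot touches nothing.
It fails at once if a battery is lifted: one of its ends rises more than 22 mm off the desk (end centre above 30 mm) (height (world z) of any of cell_a_end0, cell_a_end1, cell_b_end0, cell_b_end1, cell_c_end0, cell_c_end1 above 0.03 m).
It fails at once if the tin, the gear or the cube is moved by more than 15 mm (distance of any of cube, gear, tin from where it was at the start of the episode above 0.015 m).
It also fails if it takes over 70 s, if anything falls off the work surface, if the arm or the gripper's body presses on something with over 40 N, if the wrist force passes 120 N, or if a joint passes its speed limit or range.

## Working session

There is one attempt and no reset: what is moved stays moved. The work goes in short steps, Python scripts to look and compute and a tool call to move; the robot and the scene stay as the last step left them, time stands still between calls to the robot, and variables do not carry over. Pictures are saved under pics/ and viewed, at most 10 in all, crops included, and the job is handed in when it is done.

```bash
mkdir -p pics; ls
```

Create h.py:
```python
import numpy as np, cv2
from station import manip, probe_bus, snapshot, sign_off
def snap(n,f=None):
    s=snapshot(n)
    if f: cv2.imwrite('pics/'+f,cv2.cvtColor(s['pixels'],cv2.COLOR_RGB2BGR))
    return s
def world(s):
    h,w=s['range_z'].shape; f=h/2/np.tan(np.radians(s['fov_y'])/2)
    v,u=np.mgrid[:h,:w]; z=s['range_z']
    P=np.stack([(u-s['cx'])/f*z,(v-s['cy'])/f*z,z],-1)
    return (P-np.array(s['t']))@np.array(s['R'])   # R^T (P-t)
```

Run:
```python
from h import *
s=snap('top','top1.png'); np.savez('top1.npz',W=world(s),px=s['pixels'],z=s['range_z'])
print(s['R'],s['t'],s['fov_y']); st=probe_bus.sense(); print(st['tcp_pos'],st['tool_rot'],st['t'],st['finger_gap'])
```

```text
pics
station.py
[[-0.01525342 -0.9998823   0.00165138]
 [-0.99753979  0.01510463 -0.0684559 ]
 [ 0.0684229  -0.0026915  -0.99765278]] [0.08243938 0.51076722 1.11798713] 45.436660311233524
[0.16747789 0.60145887 0.2523547 ] [ 1.35475150e-01  9.90780172e-01 -1.01546064e-03 -3.21175644e-04] 0.05 0.9986582758087321
```

View pics/top1.png

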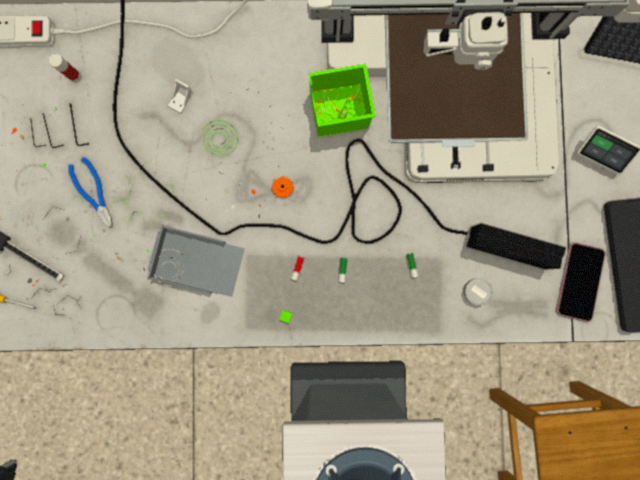

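Run:
```python
from h import *
d=np.load('top1.npz'); W=d['W'];px=d['px']
for n,(u,v) in dict(desk=(340,310),desk2=(270,300)).items(): print(n,W[v,u].round(4))
hsv=cv2.cvtColor(px,cv2.COLOR_RGB2HSV)
crop=px[215:345,140:500]; cv2.imwrite('pics/crop1.png',cv2.cvtColor(cv2.resize(crop,None,fx=2.2,fy=2.2,interpolation=cv2.INTER_CUBIC),cv2.COLOR_RGB2BGR))
# objects above desk in area
for n,(u0,u1,v0,v1,zt) in dict(b=(285,310,252,285,.006),a=(333,353,252,288,.006),c=(400,422,248,282,.006),cube=(275,300,305,328,.01),tin=(455,500,270,312,.01),gear=(268,300,172,202,.006)).items():
    w=W[v0:v1,u0:u1].reshape(-1,3); m=w[:,2]>zt; q=w[m]
    (c,sz,a)=cv2.minAreaRect((q[:,:2]*1000).astype(np.float32)); print(n,m.sum(),np.round(c,1),np.round(sz,1),round(a,1),'box',cv2.boxPoints((c,sz,a)).round(0).tolist(),'zmax',q[:,2].max().round(4))
w=W[220:305,140:250].reshape(-1,3); q=w[(w[:,2]>.02)&(w[:,2]<.05)]
r=cv2.minAreaRect((q[:,:2]*1000).astype(np.float32)); print('traywalls',r,cv2.boxPoints(r).round(0).tolist())
q=w[(w[:,2]>.0035)&(w[:,2]<.05)]
r=cv2.minAreaRect((q[:,:2]*1000).astype(np.float32)); print('tray',r,cv2.boxPoints(r).round(0).tolist())
```

```text
desk [ 0.3682  0.0403 -0.0009]
desk2 [ 0.3902  0.1798 -0.0005]
b 183 [454.4 112.5] [66.4 63.9] 7.2 box [[417.0, 140.0], [425.0, 77.0], [491.0, 85.0], [483.0, 148.0]] zmax 1.1502
a 180 [451.   42.7] [59.8 49.5] 75.9 box [[420.0, 20.0], [468.0, 8.0], [482.0, 66.0], [434.0, 78.0]] zmax 1.1502
c 181 [434.9 -20.2] [ 49.6 189.4] 15.1 box [[386.0, 65.0], [436.0, -118.0], [483.0, -105.0], [434.0, 78.0]] zmax 1.1502
cube 110 [395.8 121.4] [ 23.4 114.1] 52.9 box [[343.0, 146.0], [434.0, 78.0], [448.0, 96.0], [357.0, 165.0]] zmax 1.1502
tin 614 [405.3 -89.4] [335.3  51. ] 88.8 box [[376.0, -256.0], [427.0, -258.0], [434.0, 78.0], [383.0, 79.0]] zmax 1.1502
gear 285 [533.8 125.8] [218.7  44.5] 17.4 box [[423.0, 114.0], [436.0, 72.0], [645.0, 137.0], [631.0, 180.0]] zmax 1.1502
traywalls ((474.1052551269531, 341.9193115234375), (124.01602172851562, 108.25776672363281), 74.60479736328125) [[405.0, 297.0], [510.0, 268.0], [543.0, 387.0], [438.0, 416.0]]
tray ((468.650146484375, 329.3485107421875), (218.29000854492188, 167.7585906982422), 89.1185073852539) [[383.0, 222.0], [551.0, 219.0], [554.0, 437.0], [386.0, 440.0]]
```

View pics/crop1.png

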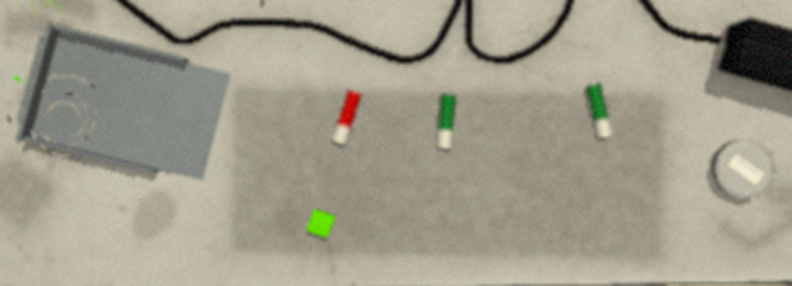

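Add to h.py:
```python
def rects(s,W,boxes):
    for n,(u0,u1,v0,v1,zt) in boxes.items():
        w=W[v0:v1,u0:u1].reshape(-1,3); q=w[(w[:,2]>zt)&(w[:,2]<.06)]
        r=cv2.minAreaRect((q[:,:2]*1000).astype(np.float32))
        print(n,len(q),'c',np.round(r[0],1),np.round(r[1],1),round(r[2],1),cv2.boxPoints(r).round(0).tolist(),'z',np.median(q[:,2]).round(4))
```

Run:
```python
from h import *
d=np.load('top1.npz'); W=d['W']
rects(None,W,dict(b=(285,310,252,285,.005),a=(333,353,252,288,.005),c=(400,422,248,282,.005),cube=(275,300,305,328,.01),tin=(455,500,270,312,.01),gear=(268,300,172,202,.006),walls=(140,250,220,305,.016)))
w=W[220:305,140:250].reshape(-1,3); w=w[(w[:,2]<.05)&(w[:,2]>.016)]
# project on tray axes for wall layout
for a in np.radians([100,104,106,108]):
    x=w[:,:2]@[np.cos(a),np.sin(a)]; y=w[:,:2]@[-np.sin(a),np.cos(a)]
    print(np.degrees(a).round(),x.min(),x.max(),y.min(),y.max(), 'hist',np.histogram(y,12)[0])
for p in [(215,250),(235,270),(240,260),(228,262),(200,262),(180,262),(243,270)]: print(p,W[p[1],p[0]].round(4))
```

```text
b 188 c [451.6 127.3] [48.  59.2] 84.5 [[420.0, 106.0], [479.0, 101.0], [483.0, 148.0], [424.0, 154.0]] z 0.0132
a 187 c [448.8  31.2] [31.9 69.7] 88.9 [[414.0, 16.0], [483.0, 15.0], [484.0, 46.0], [414.0, 48.0]] z 0.0125
c 184 c [ 457.4 -103. ] [34.  56.3] 68.8 [[425.0, -109.0], [477.0, -129.0], [490.0, -97.0], [437.0, -77.0]] z 0.0133
cube 108 c [359.5 148.9] [19.9 20.1] 70.8 [[347.0, 143.0], [366.0, 136.0], [372.0, 155.0], [353.0, 162.0]] z 0.02
tin 606 c [ 402.4 -230.3] [53.4 50.9] 89.4 [[377.0, -257.0], [428.0, -257.0], [428.0, -204.0], [377.0, -203.0]] z 0.0222
gear 282 c [615.8 151.5] [46.6 44.5] 16.4 [[587.0, 166.0], [600.0, 124.0], [644.0, 137.0], [632.0, 179.0]] z 0.0095
walls 548 c [474.1 341.9] [124.  108.3] 74.6 [[406.0, 296.0], [510.0, 268.0], [543.0, 387.0], [438.0, 416.0]] z 0.0303
100.0 0.1760602551206263 0.3315388302739741 -0.6010686902475373 -0.4522832778202205 hist [46 69 67 69 51 34 34 38 34 36 35 35]
104.0 0.1374954454636257 0.2953766799247898 -0.6195358997739758 -0.46671386717773766 hist [48 66 66 67 66 38 35 34 32 32 32 32]
106.0 0.11794996056955076 0.2768651318444928 -0.6276426891910283 -0.47308045816591665 hist [47 66 66 69 68 39 41 31 28 32 30 31]
108.0 0.09826077181732028 0.25803547361694423 -0.6349847926722463 -0.4788706734882787 hist [47 63 70 68 67 46 42 28 26 33 28 30]
(215, 250) [0.4917 0.2886 0.0031]
(235, 270) [0.4511 0.249  0.002 ]
(240, 260) [ 0.471   0.2394 -0.0014]
(228, 262) [0.4673 0.2629 0.0019]
(200, 262) [0.4681 0.3188 0.0025]
(180, 262) [0.4686 0.3575 0.0077]
(243, 270) [0.4508 0.2332 0.0007]
```

Add to h.py:
```python
A=np.radians(74.5); TO=np.array([473.7,340.5])
def tray(p):
    d=np.asarray(p)-TO; return np.array([d@[np.cos(A),np.sin(A)], d@[-np.sin(A),np.cos(A)]])
def cells(s,v0=210,v1=330,u0=130,u1=450,h=.0125):
    px=s['pixels'][v0:v1,u0:u1]; hsv=cv2.cvtColor(px,cv2.COLOR_RGB2HSV).astype(int)
    H,S,V=hsv[...,0],hsv[...,1],hsv[...,2]
    R=np.array(s['R']);t=np.array(s['t']); f=240/np.tan(np.radians(s['fov_y'])/2)
    def ray(p,h):
        d=R.T@np.array([(p[0]-s['cx'])/f,(p[1]-s['cy'])/f,1]); o=-R.T@t; return ((o+d*(h-o[2])/d[2])*1000)[:2]
    for n,m in dict(red=((H<8)|(H>172))&(S>140)&(V>60),green=(H>50)&(H<80)&(S>120)&(V<190)).items():
        k,l,st,c=cv2.connectedComponentsWithStats(m.astype(np.uint8))
        for i in range(1,k):
            if st[i,4]<40: continue
            g=np.argwhere(l==i)[:,::-1]+[u0,v0]
            # body colour part plus white cap: grow over bright pixels nearby
            near=cv2.dilate((l==i).astype(np.uint8),np.ones((5,5)),iterations=6)>0
            w=np.argwhere(near&(S<30)&(V>205))[:,::-1]+[u0,v0]
            a=np.vstack([g,w]); P=np.array([ray(p,h) for p in a]); G=np.array([ray(p,h) for p in g])
            r=cv2.minAreaRect(P.astype(np.float32)); c0=np.array(r[0])
            rg=cv2.minAreaRect(G.astype(np.float32))
            print(n,'px',g.mean(0).round(),len(g),len(w),'all c',c0.round(1),np.round(r[1],1),round(r[2],1),'| body c',np.round(rg[0],1),np.round(rg[1],1),round(rg[2],1),'| tray',tray(c0).round(0))
```

Run:
```python
from h import *
cells(snap('top'))
```

```text
red px [299. 264.] 94 0 all c [460.9 121.5] [11.9 30.7] 70.8 | body c [460.9 121.5] [11.9 30.7] 70.8 | tray [-214.  -46.]
green px [411. 261.] 80 0 all c [ 463.7 -101.7] [28.3 10.6] 12.6 | body c [ 463.7 -101.7] [28.3 10.6] 12.6 | tray [-429. -109.]
green px [343. 265.] 79 0 all c [457.1  33.6] [10.8 28. ] 81.8 | body c [457.1  33.6] [10.8 28. ] 81.8 | tray [-300.  -66.]
```

Careful with the scale: shifts go in units of 20 mm and turns go in units of 0.2 rad. That gives: -0.42 m is -21, -0.414 m is -20.7, 1.298 rad is 6.49.

Call:
{"name": "step_hand", "arguments": {
  "ticks": {"plan": [[-10,-10,0,3.25,0.3],[-10,-10,0,3.25,0.3],[-10,-10,0,3.25,0.3],[-10,-10,0,3.25,0.3],[-10,-10,0,3.25,0.3],[-10,-10,0,3.25,0.3],[-10,-10,0,3.25,0.3],[-20.7,-21,5,6.49,0.3],[-20.7,-21,5,6.49,0.3],[-20.7,-21,5,6.49,0.3],[-20.7,-21,5,6.49,0.3],[-20.7,-21,5,6.49,0.3],[-20.7,-21,5,6.49,0.3],[-20.7,-21,5,6.49,0.3],[-20.7,-21,5,6.49,0.3],[-20.7,-21,5,6.49,0.3],[-20.7,-21,5,6.49,0.3]]}
}}

```text
t: 1.8
tcp_pos: [0.453, 0.0876, 0.1534]
tool_rot: [0.706, 0.708, -0.0, -0.0]
force: [-0.1, 0.8, 0.7]
finger_gap: 0.299
gripper_force: 0.0
```

```bash
python3 -c "
from h import *
s=probe_bus.sense();print(s['tcp_pos'],s['tool_rot'],s['finger_gap'],s['q'])"
```

```text
[0.452982   0.08762999 0.1534421 ] [ 7.06173777e-01  7.08038440e-01 -1.28191546e-04 -3.82828514e-04] 0.2990419114644806 [-5.20718913e-02  4.79575014e-01  1.93061048e+00  4.80248954e-04
  7.32148095e-01 -5.50662235e-02]
```

Scaled: 0.122 m is 6.1, 0.125 m is 6.25.

Call:
{"name": "step_hand", "arguments": {
  "ticks": {"plan": [[0,0,2,0,0.3],[0,0,4,0,0.3],[0,0,5.5,0,0.3],[0,0,6.1,0,0.3],[0,0,6.25,0,0.3],[0,0,6.25,0,0.3]]}
}}

```text
t: 2.4
tcp_pos: [0.454, 0.087, 0.0289]
tool_rot: [0.706, 0.708, 0.0, 0.0]
force: [0.1, 0.0, 0.5]
finger_gap: 0.303
gripper_force: 0.0
```

```bash
python3 -c "
from h import *
s=snap('scene','sc1.png')"
```

```text
(no output)
```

View pics/sc1.png

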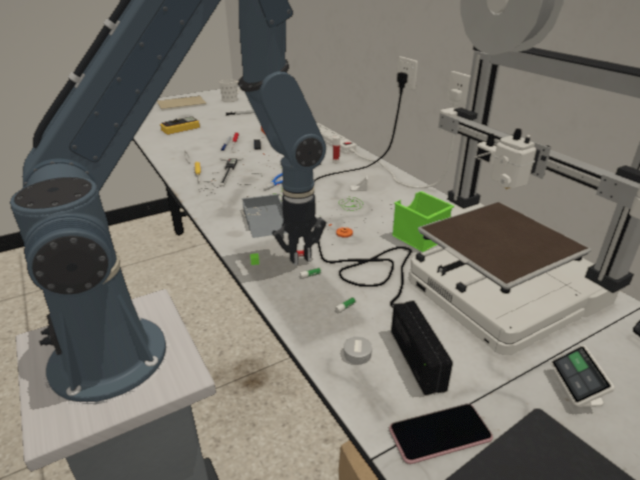

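Scaled: 0.12 m is 6, 0.11 m is 5.5.

Call:
{"name": "step_hand", "arguments": {
  "ticks": {"plan": [[0,0,0.2,0,0.3],[0.5,0,0.2,0,0.3],[1,0,0.2,0,0.3],[1.5,0,0.2,0,0.3],[2,0,0.2,0,0.3],[2.5,0,0.2,0,0.3],[3,0,0.2,0,0.3],[3.5,0,0.2,0,0.3],[4,0,0.2,0,0.3],[4.5,0,0.2,0,0.3],[5,0,0.2,0,0.3],[5.5,0,0.2,0,0.3],[6,0,0.2,0,0.3],[6,0,0.2,0,0.3]]}
}}

```text
t: 3.85
tcp_pos: [0.4538, 0.2076, 0.0243]
tool_rot: [0.706, 0.708, 0.0, 0.0]
force: [-0.5, 0.1, -0.7]
finger_gap: 0.3
gripper_force: 0.0
```

Run:
```python
from h import *
s=snap('wrist','w1.png')
s=snap('top'); cv2.imwrite('pics/t2.png',cv2.cvtColor(cv2.resize(s['pixels'][215:345,140:500],None,fx=2.2,fy=2.2),cv2.COLOR_RGB2BGR))
```

```text
(no output)
```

View pics/w1.png

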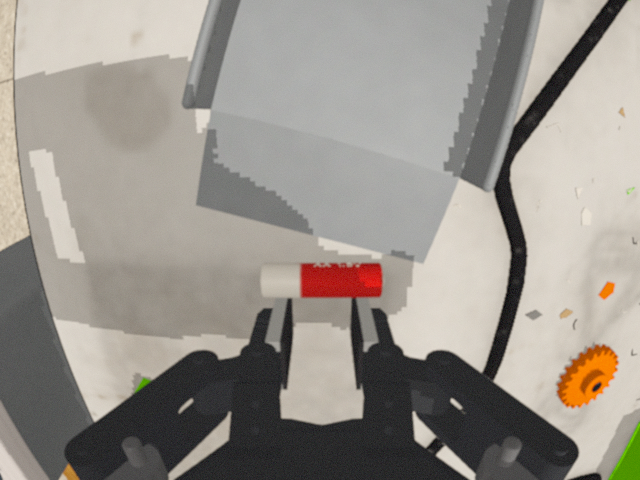

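Call:
{"name": "step_hand", "arguments": {
  "ticks": {"plan": [[0.5,0,-0.1,0,0.3],[1,0.05,-0.2,0,0.3],[1.5,0.1,-0.3,0,0.3],[2,0.15,-0.35,0,0.3],[2.5,0.25,-0.4,0,0.3],[3,0.3,-0.4,0,0.3],[3.5,0.4,-0.4,0,0.3],[4,0.5,-0.4,0,0.3],[4.5,0.6,-0.4,0,0.3],[5,0.7,-0.4,0,0.3],[5,0.7,-0.4,0,0.3]]}
}}

```text
t: 5.05
tcp_pos: [0.4683, 0.3078, 0.0324]
tool_rot: [0.706, 0.708, 0.001, 0.0]
force: [1.0, 1.0, -0.3]
finger_gap: 0.297
gripper_force: 0.0
```

Run:
```python
from h import *
s=snap('wrist','w2.png')
```

```text
(no output)
```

View pics/w2.png

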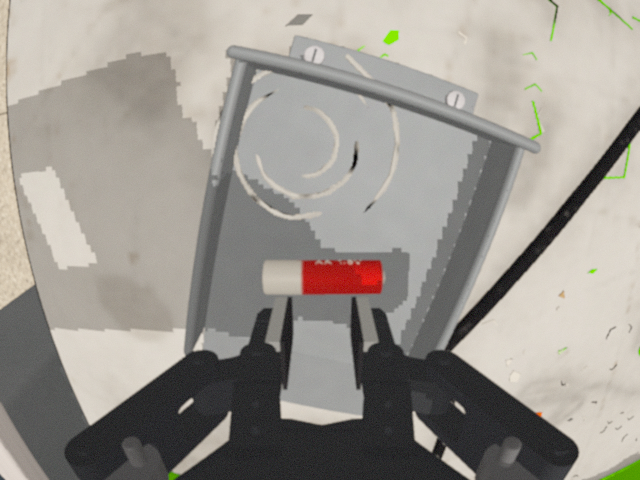

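Scaled: -0.316 m is -15.8, -0.03 m is -1.5.

Call:
{"name": "step_hand", "arguments": {
  "ticks": {"plan": [[-1.5,0,0,0,0.3],[-2.5,0,-1.5,0,0.3],[-4,-0.5,-3,0,0.3],[-6,-0.95,-3,0,0.3],[-8.5,-0.95,-3,0,0.3],[-11,-0.95,-3,0,0.3],[-13.5,-0.95,-3,0,0.3],[-15.8,-0.95,-3,0,0.3],[-15.8,-0.95,-3,0,0.3],[-15.8,-0.95,-3,0,0.3],[-15.8,-0.95,-1.5,0,0.3],[-15.8,-0.95,0,0,0.3],[-15.8,-0.95,0.35,0,0.3],[-15.8,-0.95,0.375,0,0.3],[-15.8,-0.95,0.375,0,0.3]]}
}}

```text
t: 6.6
tcp_pos: [0.4489, -0.0088, 0.0253]
tool_rot: [0.706, 0.708, 0.0, 0.0]
force: [0.3, 0.1, 0.1]
finger_gap: 0.302
gripper_force: 0.0
```

Call:
{"name": "step_hand", "arguments": {
  "ticks": {"plan": [[0.5,0,0,0,0.3],[1,0,0,0,0.3],[1.5,0,0,0,0.3],[2,0,0,0,0.3],[2.5,0,0,0,0.3],[3,0,0,0,0.3],[3.5,0,0,0,0.3],[4,0,0,0,0.3],[4.5,0,0,0,0.3],[5,0,0,0,0.3],[5.5,0,0,0,0.3],[6,0,0,0,0.3],[6.5,0,0,0,0.3],[7,0,0,0,0.3],[7.5,0,0,0,0.3],[8,0,0,0,0.3],[8.5,0,0,0,0.3],[9,0,0,0,0.3],[9.5,0,0,0,0.3],[10,0,0,0,0.3]]}
}}

```text
t: 8.6
tcp_pos: [0.4486, 0.1912, 0.0248]
tool_rot: [0.707, 0.707, -0.0, -0.0]
force: [0.5, -1.2, 0.5]
finger_gap: 0.3
gripper_force: 0.1
```

Run:
```python
from h import *
s=snap('wrist','w3.png')
```

```text
(no output)
```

View pics/w3.png

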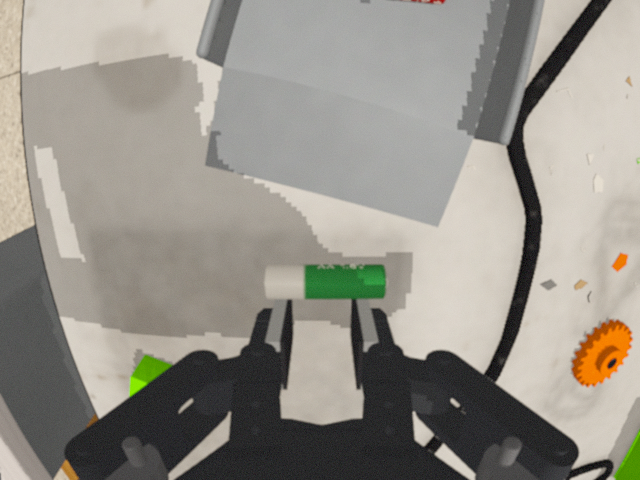

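Call:
{"name": "step_hand", "arguments": {
  "ticks": {"plan": [[0.5,0,0,0,0.3],[1,0.05,-0.05,0,0.3],[1.5,0.1,-0.15,0,0.3],[2,0.2,-0.25,0,0.3],[2.5,0.3,-0.35,0,0.3],[3,0.4,-0.4,0,0.3],[3.5,0.5,-0.4,0,0.3],[4,0.6,-0.4,0,0.3],[4.5,0.7,-0.4,0,0.3],[5,0.8,-0.4,0,0.3],[5.5,0.9,-0.4,0,0.3],[5.5,0.9,-0.4,0,0.3]]}
}}

```text
t: 9.85
tcp_pos: [0.4672, 0.3018, 0.0328]
tool_rot: [0.706, 0.708, 0.001, 0.0]
force: [-0.8, 0.5, -0.6]
finger_gap: 0.303
gripper_force: 0.0
```

Call:
{"name": "step_hand", "arguments": {
  "ticks": {"plan": [[-1.5,0,0,0,0.3],[-2.5,0,-1.5,0,0.3],[-4,-0.5,-3,0,0.3],[-6,-0.5,-3,0,0.3],[-8.5,-0.5,-3,0,0.3],[-11,-0.5,-3,0,0.3],[-13.5,-0.5,-3,0,0.3],[-16,-0.5,-3,0,0.3],[-18,-0.5,-3,0,0.3],[-20,-0.5,-3,0,0.3],[-22.25,-0.5,-3,0,0.3],[-22.25,-0.5,-3,0,0.3],[-22.25,-0.5,-3,0,0.3],[-22.25,-0.5,-1.5,0,0.3],[-22.25,-0.5,0,0,0.3],[-22.25,-0.5,0.35,0,0.3],[-22.25,-0.5,0.375,0,0.3],[-22.25,-0.5,0.375,0,0.3]]}
}}

```text
t: 11.65
tcp_pos: [0.4571, -0.1439, 0.0259]
tool_rot: [0.706, 0.708, 0.0, -0.0]
force: [0.3, 0.0, -0.3]
finger_gap: 0.303
gripper_force: 0.0
```

Run:
```python
from h import *
s=snap('top'); cells(s)
cv2.imwrite('pics/t3.png',cv2.cvtColor(cv2.resize(s['pixels'][215:345,140:500],None,fx=2.2,fy=2.2,interpolation=cv2.INTER_CUBIC),cv2.COLOR_RGB2BGR))
```

```text
red px [191. 258.] 91 35 all c [467.  330.8] [48.  20.3] 7.2 | body c [476.  334.6] [27.9 11.9] 0.0 | tray [-11.   4.]
green px [198. 259.] 75 35 all c [466.8 326.2] [20.8 44. ] 81.8 | body c [473.8 320.7] [ 7.9 27.9] 90.0 | tray [-16.   3.]
```

View pics/t3.png

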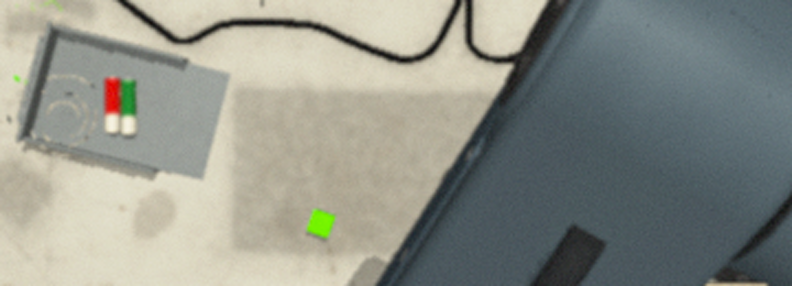

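Scaled: 0.32 m is 16, 0.2 m is 10.

Call:
{"name": "step_hand", "arguments": {
  "ticks": {"plan": [[0.5,0,0,0,0.3],[1,0,0,0,0.3],[1.5,0,0,0,0.3],[2,0,0,0,0.3],[2.5,0,0,0,0.3],[3,0,0,0,0.3],[4,0,0,0,0.3],[5,0,0,0,0.3],[6,0,0,0,0.3],[7,0,0,0,0.3],[8,0,0,0,0.3],[9,0,0,0,0.3],[10,0,0,0,0.3],[11,0,0,0,0.3],[12,0,0,0,0.3],[13,0,0,0,0.3],[14,0,0,0,0.3],[15,0,0,0,0.3],[16,0,0,0,0.3],[16.5,0,0,0,0.3]]}
}}

```text
t: 13.7
tcp_pos: [0.4561, 0.187, 0.0252]
tool_rot: [0.706, 0.708, -0.0, -0.0]
force: [0.0, 0.5, 0.5]
finger_gap: 0.302
gripper_force: 0.2
```

Run:
```python
from h import *
s=snap('wrist','w4.png')
```

```text
(no output)
```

View pics/w4.png

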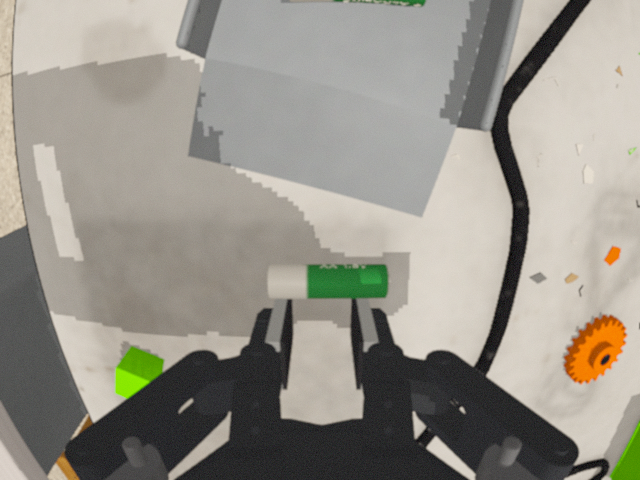

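Scaled: 0.012 m is 0.6, 0.11 m is 5.5.

Call:
{"name": "step_hand", "arguments": {
  "ticks": {"plan": [[0.5,0,0,0,0.3],[1,0.05,-0.05,0,0.3],[1.5,0.1,-0.15,0,0.3],[2,0.2,-0.25,0,0.3],[2.5,0.3,-0.35,0,0.3],[3,0.4,-0.4,0,0.3],[3.5,0.45,-0.4,0,0.3],[4,0.5,-0.4,0,0.3],[4.5,0.55,-0.4,0,0.3],[5,0.6,-0.4,0,0.3],[5.5,0.6,-0.4,0,0.3],[5.5,0.6,-0.4,0,0.3]]}
}}

```text
t: 14.95
tcp_pos: [0.4687, 0.2967, 0.0333]
tool_rot: [0.706, 0.708, 0.0, 0.0]
force: [-0.0, 0.1, 0.4]
finger_gap: 0.306
gripper_force: 0.0
```

Call:
{"name": "step_hand", "arguments": {
  "ticks": {"plan": [[-1.5,0,0,0,0.3],[-2.5,0,-1.5,0,0.3],[-4,0,-3,0,0.3],[-6,0,-5,0,0.3],[-8.5,0,-5,0,0.3],[-11,0,-5,0,0.3],[-12.5,0,-5,0,0.3],[-12.5,0,-5,0,0.3],[-12.5,0,-5,0,0.3]]}
}}

```text
t: 15.85
tcp_pos: [0.4686, 0.0446, 0.1333]
tool_rot: [0.708, 0.706, -0.0, -0.0]
force: [-0.8, 1.3, -0.5]
finger_gap: 0.301
gripper_force: 0.0
```

Run:
```python
from h import *
s=snap('top'); cells(s)
cv2.imwrite('pics/t4.png',cv2.cvtColor(cv2.resize(s['pixels'][165:345,140:500],None,fx=2.2,fy=2.2,interpolation=cv2.INTER_CUBIC),cv2.COLOR_RGB2BGR))
```

```text
red px [186. 258.] 110 34 all c [467.2 332.6] [45.9 35.6] 0.1 | body c [475.2 344.5] [29.9 11.9] 0.0 | tray [-9.  4.]
green px [197. 258.] 184 34 all c [467.  328.5] [35.5 45.6] 89.1 | body c [474.9 322.7] [23.8 29.7] 89.9 | tray [-13.   3.]
```

View pics/t4.png

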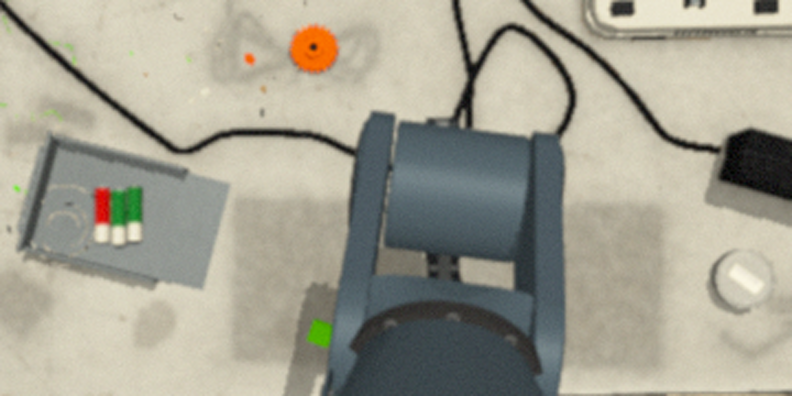

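```bash
python3 -c "
from station import manip, probe_bus, snapshot, sign_off
print(sign_off())"
```

```text
the job is handed in; nothing more can be done
None
```

I pushed all three batteries into the tray and handed the job in at about 16 s. The last overhead picture shows all three inside: the nearest battery's ends are about 25 mm or more behind the front ends of the walls. The tin, gear and cube look to be where they started. Sign-off returned no verdict.

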